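# Set the inner clicker on a shock reservoir

## Task

One of the three shock reservoirs clamped on the bench has a concentric pair of adjusters: a wide scalloped ring with a small black knob on top of it. Turn only that small inner knob clockwise until its pointed nose lines up with the fixed brass index fin that stands beside the ring, leave the outer ring at its present setting, and let go.

Things in the scene. Friction and masses are not known exactly. Their poses are not given: they have to be found in the camera images.
- inner_knob (a joint): Angle of the small inner knob (rad): 0 when its nose points at the brass index, growing clockwise seen from above. Starts between -1.3 and -0.6, so the turn is 34 to 75 degrees clockwise. Stops at -1.6 and 0.8. Light even friction, 0.04 N m; stays where it is left.
- knob_grip (a point): On the knob's vertical axis, 126 mm above the bench; its x axis points level to the nose, z up. The knob is an upright black bar, 12 mm thick along y, reaching 15 mm behind and 18 mm ahead of the axis to a pointed nose with a white line on top, from 99 to 137 mm above the bench, on a 26 mm foot disc 3 mm high. Pinch it across its thickness, fingertips above 103 mm to clear disc and ring.
- ring_dot (a point): Black dot on the top face of the outer ring, 21.5 mm from the same axis; turns with the ring. The ring, under the knob, is bare aluminium with ten lobes, 56 mm across, from 83 to 99 mm above the bench; it turns about the same axis if dragged (0.05 N m) and must keep its setting. The dot starts within 46 degrees of the index and is not a target.
- index_mark (a point): Top of the fixed brass index, an upright fin 9 mm wide, 15 mm long radially, centre 39.5 mm from the axis, top 99 mm above the bench, on the reservoir's 74 mm dark flange. The reservoir is fixed in an aluminium block 92 x 86 x 45 mm bolted down at one of three places. The two look-alikes in such blocks have a single low round knob and a hexagon cap.
There are look-alikes about, which are no part of the job. Leave any pink or purple look-alike of the part that bears inner_knob alone.

How it is judged:
At the end, for the whole second after the job is handed in: The nose of the inner knob points at the brass index within 12 degrees, and the outer ring stands within 12 degrees of its setting at the start (its dot within 4.5 mm of where it was) (value of joint inner_knob between -0.21 and 0.21 rad and distance of ring_dot from where it was at the start of the episode below 0.0045 m); the robot touches nothing.
It fails at once if the outer ring is dragged more than 12 degrees (its dot more than 4.5 mm) from its setting at the start (distance of ring_dot from where it was at the start of the episode above 0.0045 m).
It also fails if it takes over 27 s, if anything falls off the work surface, if the arm or the gripper's body presses on something with over 40 N, if the wrist force passes 120 N, or if a joint passes its speed limit or range.

## Robot

A 6-joint arm with a two-finger parallel gripper is mounted at the origin on the work surface. World frame = base frame: x ahead of the robot, y to its left, z up, the work surface at z = 0. Lengths are in m, angles in rad, forces in N, time in s.
With the tool pointing down it reaches from about 0.15 to 0.775 m from the base axis. Payload 6.1 kg.
Tool frame: the origin (TCP) lies at the very end of the fingers, on their centre line; the grasp point (between the pads) lies 19 mm behind it; z points along the fingers, y is the line along which they close (so a half turn about z gives the same grasp; the last joint's range is limited). The gripper opens to 85 mm and grips with 20 to 120 N. Pads are 22 mm wide; open, the fingers measure 114 mm over their backs; the gripper's body (76 mm by 85 mm) begins 54 mm behind the grasp point. The pads swing forward as they close: fully open they stand 13 mm farther back than shut.
Start: joints at [-1.322, 0.126, -0.04, 1.405, 0, 1.571], TCP at [0.129, -0.509, 0.231] pointing down, gripper open.
Joint ranges: [-2.72, 2.72], [-0.95, 1.95], [-1.27, 1.35], [-1.78, 2.02], [-1.46, 1.47], [-3.14, 3.14]. Speed limits (rad/s): [2.39, 2.39, 3.01, 3.14, 3.14, 3.14].

## Interface

Orientations are given as a rotation vector (axis times angle).
In Python, from cell import bot, camera, camera_params, boxes_of, cut_out gives the robot as it stands. The module is installed in compiled form; this text tells all that it offers.
- The arm moves only by the tool step_arm, never from a script. Its argument "series" is a list that holds one entry, the list of rows, each a list of 4 numbers: the shift along the tool's x, y, z in m, then the turn about the tool's z in degrees. In form: [[[tx, ty, tz, spin], ...]]. A call has 1 to 8 rows; each row is the pose to reach, as a shift and turn from the pose commanded when the call began, along the tool's axes at that moment; what a row does not reach only later rows make up. A row lasts 1/12 s, in which the tool goes at most 41.7 mm and 7.16 degrees, less where a joint would pass 70% of its speed; a pose out of reach is approached as far as the arm can. A call with a gripper value outside its range is refused whole. "fingers" is the opening, from 0 (shut) to 1 (fully open), set as the call begins (left out, the last holds). The fingers move at their own pace and stop on an object; "squeeze" is the grip in N (left out, the last holds). Time passes only in rows, so rows that repeat a pose let the fingers close. It gives the time, the measured TCP pose, the force, the opening and the grip force at its end, in the units of the state.
- bot.sense(): the state, without advancing time (a new reading comes with each control period).
- camera(name): name is "side" or "top" or "wrist"; returns the picture (420x560x3 uint8, red, green, blue); there is no depth.
- camera_params(name): a dict with "mtx" (3x3 intrinsics, pixels), "position" and "orientation" of the camera in the world. Camera axes: x right, y up, looking along -z (the intrinsics and any distortion apply to the point x, -y, -z); pixel columns grow to the right and rows downward; lengths in m; the calibration is good to about 2 mm. A picture is of the moment at which its call begins: read the wrist's pose just before it. camera_params takes no time and is no camera call; for the wrist camera it gives the pose at the moment of the call.
- bot.close_job(): hands the job in; it is judged then, once.
Trained networks look in the newest picture that a camera, given by its name, has taken for a name from the list of things; names that differ only in an ending like _2 or _b are one class to them, and where a whole thing is asked for, a point or a joint stands for the part that bears it (a point fixed in the world has none). Each returns a list of dicts, best first, with "conf" (0 to 1); they miss things now and then, are a little off and sometimes report something else, mostly with a low value. They report only what shows in the picture. A call takes as long as a camera call. They do not tell look-alikes from the thing itself.
- boxes_of(camera, thing): "location" ([x, y, z] in m, in world coordinates, good to about 4 mm: the middle of the surface that is visible of it).
- cut_out(camera, thing): "pixels" (420x560 bool, what is visible of it).
The state is a dict: "t": time; "joints": joint angles; "joint_velocities": joint speeds; "tau": joint torques, N m; "tcp_pos": TCP position; "tcp_rot": TCP orientation; "wrist_force": force on the tool from outside, world axes, zero at the start; "moment": the same for the moment, N m; "opening": finger opening in m; "grip_force": force on a finger pad.
Only numpy, scipy, OpenCV 4.12 (cv2) and the standard library are available. Lean on these libraries where they do the work, as an engineer would, in place of code of your own. Each camera call takes 0.05 s, during which the arm holds its last target. There are 200 camera calls.

## Working session

There is one attempt and no reset: what is moved stays moved. The work goes in short steps, Python scripts to look and compute and a tool call to move; the robot and the scene stay as the last step left them, time stands still between calls to the robot, and variables do not carry over. Pictures are saved under pics/ and viewed, at most 10 in all, crops included, and the job is handed in when it is done.

Besides the shell and the picture viewer there is one more tool, called after "Request:" in YAML: its name, and indented under it one key for each argument. step_arm: Moves the arm, as the interface text tells. Its arguments: {"type":"object","properties":{"series":{"type":"array"},"fingers":{"type":"number"},"squeeze":{"type":"number"}},"required":["series"]}

```bash
mkdir -p pics
python3 - <<'E'
from cell import *
import cv2,numpy as np
s=bot.sense();print(s['t'],s['tcp_pos'],s['tcp_rot'])
ims=[]
for c in('top','side'):
    im=camera(c);ims.append(im);p=camera_params(c);print(c,p)
    for th in('inner_knob','index_mark','ring_dot','knob_grip'):
        print(th,[(np.round(d['location'],3),round(d['conf'],2)) for d in boxes_of(c,th)][:4])
    cv2.imwrite(f'pics/{c}0.png',im[:,:,::-1])
E
```

```text
0.0 [ 0.12915742 -0.50841652  0.23051223] [-3.11570329e+00 -3.89590961e-01  3.22072830e-04]
top {'mtx': array([[473.24928861,   0.        , 281.24687878],
       [  0.        , 473.24928861, 204.11692044],
       [  0.        ,   0.        ,   1.        ]]), 'position': array([0.33447187, 0.05482079, 1.12787569]), 'orientation': array([ 0.08943523, -0.06132619, -1.59335481])}
inner_knob [(array([0.39 , 0.354, 0.135]), 0.56), (array([0.23 , 0.339, 0.131]), 0.52), (array([0.329, 0.155, 0.138]), 0.46), (array([0.483, 0.215, 0.136]), 0.45)]
index_mark [(array([0.231, 0.33 , 0.083]), 0.95), (array([0.334, 0.151, 0.081]), 0.85), (array([0.482, 0.208, 0.082]), 0.65), (array([0.392, 0.338, 0.081]), 0.59)]
ring_dot [(array([0.388, 0.344, 0.102]), 0.83), (array([0.483, 0.208, 0.097]), 0.73), (array([0.229, 0.331, 0.098]), 0.71), (array([0.333, 0.157, 0.099]), 0.65)]
knob_grip [(array([0.23 , 0.339, 0.131]), 0.71), (array([0.485, 0.217, 0.139]), 0.66), (array([0.394, 0.35 , 0.133]), 0.49)]
side {'mtx': array([[448.91081045,   0.        , 271.28750956],
       [  0.        , 448.91081045, 207.75233975],
       [  0.        ,   0.        ,   1.        ]]), 'position': array([0.16574803, 0.83247668, 0.7214514 ]), 'orientation': array([ 0.19972399, -1.29348487, -2.5148823 ])}
inner_knob [(array([0.484, 0.22 , 0.115]), 0.82), (array([0.228, 0.346, 0.123]), 0.78), (array([0.391, 0.357, 0.125]), 0.74), (array([0.334, 0.163, 0.119]), 0.55)]
index_mark [(array([0.388, 0.372, 0.05 ]), 0.97), (array([0.226, 0.363, 0.045]), 0.92), (array([0.325, 0.18 , 0.046]), 0.8), (array([0.477, 0.232, 0.051]), 0.69)]
ring_dot [(array([0.224, 0.359, 0.104]), 0.79), (array([0.33 , 0.171, 0.099]), 0.77), (array([0.387, 0.369, 0.102]), 0.62)]
knob_grip [(array([0.487, 0.222, 0.121]), 0.83), (array([0.335, 0.164, 0.12 ]), 0.8), (array([0.391, 0.364, 0.125]), 0.76), (array([0.227, 0.345, 0.122]), 0.71)]
```

Run:
```python
import cv2,numpy as np
a=cv2.imread('pics/top0.png');b=cv2.imread('pics/side0.png')
# crop top region around things
cv2.imwrite('pics/both.png',np.vstack([cv2.resize(a,(400,300)),cv2.resize(b,(400,300))]))
cv2.imwrite('pics/topc.png',cv2.resize(a[60:300,60:300],(600,600),interpolation=cv2.INTER_CUBIC))
```

```text
(no output)
```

View pics/top0.png

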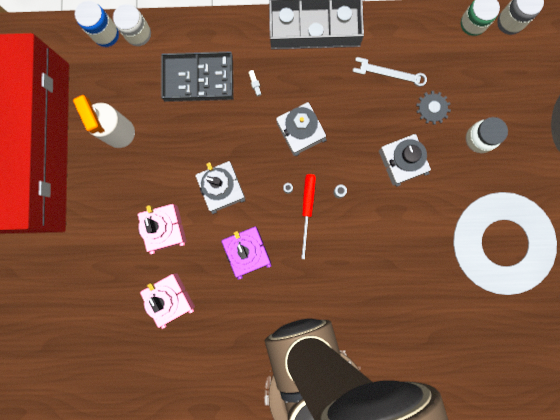

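View pics/side0.png

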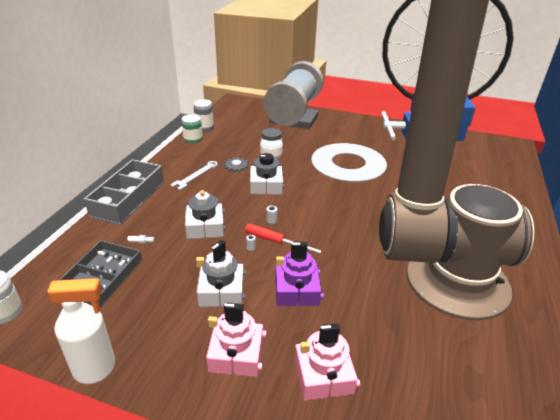

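The target is the bare aluminium unit, at about (217,184) in the top view and (221,268) in the side view. Its brass index is at (209,167) in the top view. The pink and purple units are decoys.

```bash
cat > h.py <<'E'
import cv2,numpy as np
from scipy.spatial.transform import Rotation as R
from cell import *
def ray(c,uv,z,p=None):
    "pixel -> world point at height z"
    p=p or camera_params(c)
    d=np.linalg.inv(p['mtx'])@[uv[0],uv[1],1.]
    d=R.from_rotvec(p['orientation']).apply(d*[1,-1,-1]);o=p['position']
    return o+d*(z-o[2])/d[2]
def proj(c,X,p=None):
    p=p or camera_params(c)
    q=R.from_rotvec(p['orientation']).inv().apply(np.array(X)-p['position'])*[1,-1,-1]
    q=p['mtx']@q; return q[:2]/q[2]
def totool(X,s):
    "world TCP target -> tool-axis shift"
    return R.from_rotvec(s['tcp_rot']).inv().apply(np.array(X)-s['tcp_pos'])
E
python3 - <<'E'
from h import *
s=bot.sense();w=camera_params('wrist')
print('cam in tool',totool(w['position'],s),(R.from_rotvec(s['tcp_rot']).inv()*R.from_rotvec(w['orientation'])).as_matrix().round(2).tolist(),w['mtx'][0])
print('to above',totool([.47,.21,.25],s))
print('index',ray('top',(209,167),.099))
a=cv2.imread('pics/top0.png')
cv2.imwrite('pics/c1.png',cv2.resize(a[152:216,185:249],(576,576),interpolation=cv2.INTER_CUBIC))
E
```

```text
cam in tool [ 7.39205904e-02 -7.94139534e-05 -1.44230752e-01] [[-0.0, 0.96, 0.29], [1.0, 0.0, 0.0], [0.0, 0.29, -0.96]] [373.19745115   0.         277.0692767 ]
to above [ 0.50723689 -0.61276256 -0.01870174]
index [0.51967533 0.22961011 0.099     ]
```

View pics/c1.png

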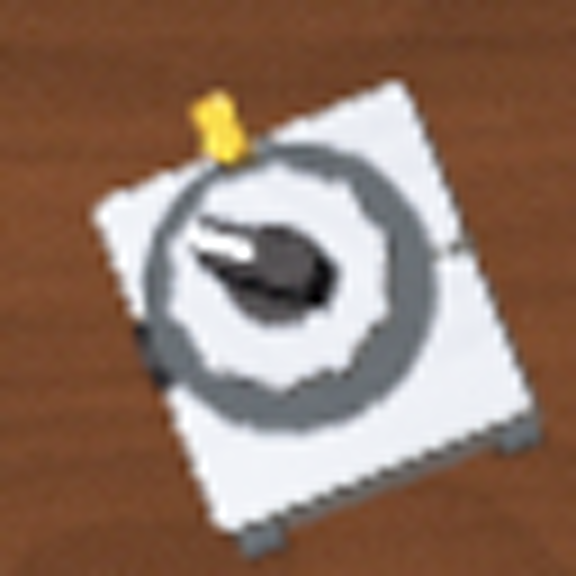

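The nose points roughly 66° in world yaw and the index roughly 23°, so the turn is about 43° clockwise. Joint 6 needs a grasp with the tool's x axis opposite the nose, so I move across while spinning counter-clockwise.

Request:
step_arm:
  series:
    - [[0.025, -0.031, -0.002, -7], [0.05, -0.062, -0.004, -14], [0.075, -0.093, -0.006, -21], [0.1, -0.124, -0.008, -28], [0.125, -0.155, -0.01, -35], [0.15, -0.186, -0.012, -42], [0.175, -0.217, -0.014, -49], [0.2, -0.248, -0.016, -56]]
  fingers: 1

```text
t: 1.17
tcp_pos: [0.2622, -0.2175, 0.2476]
tcp_rot: [2.564, 1.814, 0.001]
wrist_force: [0.8, -0.9, -0.4]
opening: 0.0848
grip_force: 0.0
```

```bash
cat > n.py <<'E'
from h import *
s=bot.sense();r=R.from_rotvec(s['tcp_rot']).as_matrix()
print(s['t'],s['tcp_pos'],'yaw',np.degrees(np.arctan2(r[1,0],r[0,0])),'j',s['joints'].round(2) if hasattr(s['joints'],'round') else s['joints'],'to',totool([.48,.215,.25],s))
E
python3 n.py
```

```text
1.1667 [ 0.26217002 -0.21750274  0.24764475] yaw 70.5446161247558 j [-0.69 -0.22 -0.33  1.46  0.    1.22] to [ 0.48035988  0.06133998 -0.00242176]
```

Request:
step_arm:
  series:
    - [[0.039, 0.005, 0, -7.1], [0.078, 0.01, 0, -14.2], [0.117, 0.015, 0, -21.3], [0.156, 0.02, 0, -28.4], [0.195, 0.025, 0, -35.5], [0.234, 0.03, 0, -42.6], [0.273, 0.035, 0, -49.7], [0.312, 0.04, 0, -56.8]]

```text
t: 1.83
tcp_pos: [0.4055, 0.0632, 0.2476]
tcp_rot: [1.39, 2.816, 0.001]
wrist_force: [1.1, -0.8, 0.8]
opening: 0.0855
grip_force: 0.0
```

```bash
python3 n.py
```

```text
1.8333 [0.40548889 0.06315371 0.24762234] yaw 127.45410823776753 j [ 0.15 -0.09 -0.22  1.44 -0.    1.07] to [ 0.07522809  0.15149366 -0.00229288]
```

Request:
step_arm:
  series:
    - [[0.013, 0.025, 0, -7.1], [0.025, 0.05, 0, -14.2], [0.038, 0.075, 0, -21.3], [0.05, 0.1, 0, -28.4], [0.063, 0.125, 0, -35.5], [0.075, 0.151, 0, -42.6], [0.075, 0.151, 0, -49.7], [0.075, 0.151, 0, -56.8]]

```text
t: 2.5
tcp_pos: [0.4809, 0.2133, 0.2465]
tcp_rot: [0.119, -3.138, 0.001]
wrist_force: [0.2, -0.4, 0.6]
opening: 0.0857
grip_force: 0.0
```

Request:
step_arm:
  series:
    - [[0, 0, 0, -7.1], [0, 0, 0, -14.2], [0, 0, 0, -21.3], [0, 0, 0, -28.4], [0, 0, 0, -35.5], [0, 0, 0, -42.6], [0, 0, 0, -49.7], [0, 0, 0, -56.8]]

```text
t: 3.17
tcp_pos: [0.4804, 0.2118, 0.2473]
tcp_rot: [-1.595, 2.707, -0.0]
wrist_force: [-0.2, 0.0, -0.7]
opening: 0.0852
grip_force: 0.0
```

```bash
python3 n.py
python3 - <<'E'
from h import *
import pickle
p=camera_params('wrist');im=camera('wrist')
pickle.dump(p,open('p1.pkl','wb'));cv2.imwrite('pics/w1.png',im[:,:,::-1])
for th in('inner_knob','index_mark','ring_dot','knob_grip'):
    print(th,[(np.round(d['location'],4),round(d['conf'],2)) for d in boxes_of('wrist',th)][:4])
E
```

```text
3.1667 [0.48043618 0.21177707 0.24733563] yaw -118.99478257661225 j [ 0.42  0.13 -0.    1.44 -0.   -0.65] to [-0.00260772  0.00194362 -0.0026643 ]
inner_knob [(array([0.3403, 0.1548, 0.1297]), 0.77), (array([0.3958, 0.3443, 0.1243]), 0.61), (array([0.4913, 0.2167, 0.1335]), 0.58)]
index_mark [(array([0.3912, 0.3312, 0.0603]), 0.9), (array([0.2633, 0.3159, 0.0366]), 0.71), (array([0.4786, 0.2039, 0.0823]), 0.6), (array([0.3483, 0.1605, 0.0816]), 0.56)]
ring_dot [(array([0.3896, 0.3416, 0.0997]), 0.87), (array([0.3414, 0.1662, 0.0961]), 0.69)]
knob_grip [(array([0.3416, 0.1573, 0.1373]), 0.84), (array([0.3942, 0.3485, 0.1224]), 0.72), (array([0.4841, 0.2091, 0.1378]), 0.68), (array([0.4746, 0.2028, 0.0838]), 0.19)]
```

View pics/w1.png

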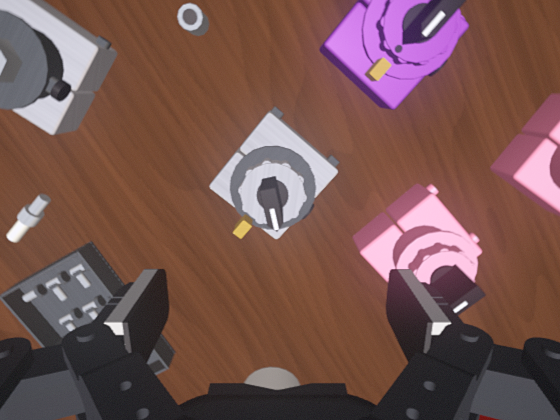

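The wrist view shows the aluminium unit: ring centre about (273,190), knob tail (269,180), nose tip (277,228), and brass fin (242,229).

Run:
```python
from h import *
import pickle
p=pickle.load(open('p1.pkl','rb'));s=bot.sense()
a=cv2.imread('pics/w1.png')
cv2.imwrite('pics/w1c.png',cv2.resize(a[140:250,205:345],None,fx=5.5,fy=5.4,interpolation=cv2.INTER_CUBIC))
print('tcp px',proj('wrist',s['tcp_pos'],p),'tcp down at .13',proj('wrist',[*s['tcp_pos'][:2],.13],p))
print(p['position'],R.from_rotvec(p['orientation']).as_matrix()[:,2])
for n,uv,z in(('ring',(273,192),.099),('nose',(277,228),.137),('tail',(269,180),.137),('fin',(242,228),.099)):print(n,ray('wrist',uv,z,p))
```

```text
tcp px [276.86182082 271.66185338] tcp down at .13 [276.8185836 197.1934471]
[0.4446937  0.14732045 0.39156069] [-0.13968602 -0.2535455   0.95718467]
ring [0.48520951 0.21408025 0.099     ]
nose [0.49059847 0.2304398  0.137     ]
tail [0.47816164 0.19647989 0.137     ]
fin [0.52300502 0.22867081 0.099     ]
```

View pics/w1c.png

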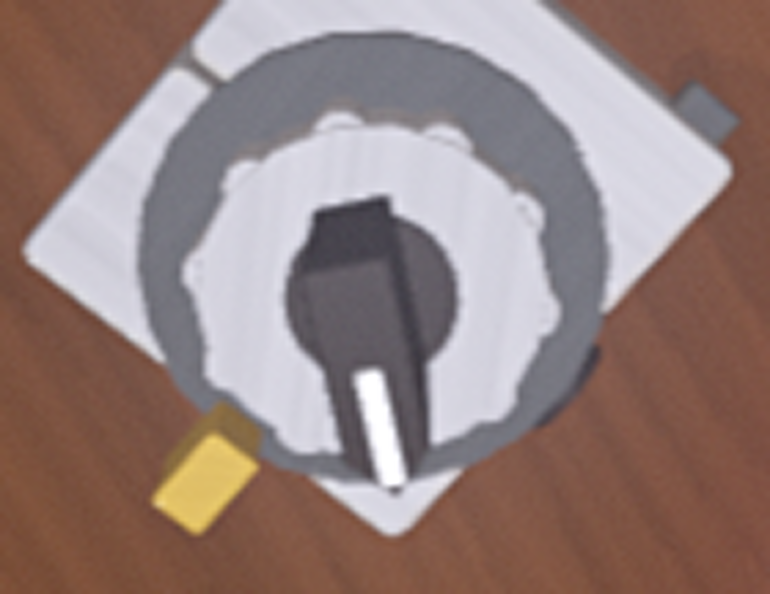

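Run:
```python
from h import *
import pickle
p=pickle.load(open('p1.pkl','rb'));s=bot.sense()
f=lambda c,z:ray('wrist',(205+c[0]/5.5,140+c[1]/5.4),z,p)
ring=f((371,285),.099);nose=f((392,490),.137);tail=f((344,268),.137);fin=f((205,483),.099)
d=nose-tail;print(ring,nose,tail,fin,np.linalg.norm(d),np.linalg.norm(fin-ring))
ax=tail+d/np.linalg.norm(d)*.015;print('axis from knob',ax)
yn=np.degrees(np.arctan2(d[1],d[0]));e=fin-ring;yi=np.degrees(np.arctan2(e[1],e[0]));print('nose yaw',yn,'index yaw',yi)
A=(ax+ring)/2;print('axis',A,'shift',totool([A[0],A[1],.107],s))
r=R.from_rotvec(s['tcp_rot']).as_matrix();y=np.degrees(np.arctan2(r[1,0],r[0,0]));print('spin',y-(yn-180))
```

```text
[0.48591485 0.2144355  0.099     ] [0.49209242 0.23204209 0.137     ] [0.48246408 0.20203836 0.137     ] [0.52345988 0.2298893  0.099     ] 0.03151076723492717 0.04060109638430258
axis from knob [0.48704744 0.21632097 0.137     ]
nose yaw 72.20829802808157 index yaw 22.372401304382077
axis [0.48648114 0.21537824 0.118     ] shift [-0.00614317 -0.00352426  0.14030072]
spin -11.728196288208807
```

Request:
step_arm:
  series:
    - [[-0.003, -0.002, 0.02, -6], [-0.006, -0.0035, 0.045, -11.7], [-0.006, -0.0035, 0.075, -11.7], [-0.006, -0.0035, 0.105, -11.7], [-0.006, -0.0035, 0.125, -11.7], [-0.006, -0.0035, 0.135, -11.7], [-0.006, -0.0035, 0.139, -11.7], [-0.006, -0.0035, 0.139, -11.7]]

```text
t: 4.08
tcp_pos: [0.4863, 0.2152, 0.1081]
tcp_rot: [1.853, -2.536, -0.0]
wrist_force: [-0.4, 0.3, 0.0]
opening: 0.0853
grip_force: 0.0
```

```bash
python3 n.py
python3 - <<'E'
from h import *
import pickle
p=camera_params('wrist');im=camera('wrist')
pickle.dump(p,open('p2.pkl','wb'));cv2.imwrite('pics/w2.png',im[:,:,::-1])
E
```

```text
4.0833 [0.48626955 0.21522456 0.10808996] yaw -107.70042335409339 j [ 0.42  0.17 -0.26  1.14  0.   -0.85] to [ 0.00219099  0.00598486 -0.1419056 ]
```

View pics/w2.png

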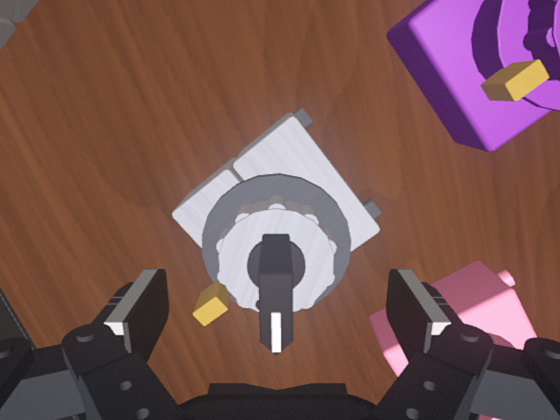

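The knob stands vertical and centred at column 277 between the fingers, nose at (277,350), and the ring dot is at (260,303). It is aligned, so I close gently.

Request:
step_arm:
  series:
    - [[0, 0, 0, 0], [0, 0, 0, 0], [0, 0, 0, 0], [0, 0, 0, 0], [0, 0, 0, 0], [0, 0, 0, 0], [0, 0, 0, 0], [0, 0, 0, 0]]
  fingers: 0
  squeeze: 25

```text
t: 4.8
tcp_pos: [0.4868, 0.2152, 0.1086]
tcp_rot: [-1.854, 2.535, -0.001]
wrist_force: [1.6, -0.4, 2.0]
opening: 0.0116
grip_force: 29.5
```

Gripped at 11.6 mm. Next I turn 50° clockwise.

Request:
step_arm:
  series:
    - [[0, 0, 0, 4], [0, 0, 0, 10], [0, 0, 0, 16], [0, 0, 0, 22], [0, 0, 0, 28], [0, 0, 0, 33], [0, 0, 0, 37], [0, 0, 0, 40]]

```text
t: 5.47
tcp_pos: [0.487, 0.2151, 0.1087]
tcp_rot: [-0.87, 3.018, -0.001]
wrist_force: [1.6, -1.4, 1.2]
opening: 0.0118
grip_force: 29.5
```

Request:
step_arm:
  series:
    - [[0, 0, 0, 4], [0, 0, 0, 8], [0, 0, 0, 10], [0, 0, 0, 10], [0, 0, 0, 10]]

```text
t: 5.88
tcp_pos: [0.487, 0.215, 0.1086]
tcp_rot: [-0.61, 3.081, -0.001]
wrist_force: [2.2, -3.0, 2.2]
opening: 0.0115
grip_force: 29.5
```

```bash
python3 n.py
python3 - <<'E'
from h import *
import pickle
p=camera_params('wrist');im=camera('wrist')
pickle.dump(p,open('p3.pkl','wb'));cv2.imwrite('pics/w3.png',im[:,:,::-1])
E
```

```text
5.8833 [0.48704432 0.21504912 0.10863376] yaw -157.6065976842147 j [ 0.42  0.17 -0.26  1.14 -0.    0.03] to [ 0.00637325  0.00250215 -0.14137596]
```

View pics/w3.png

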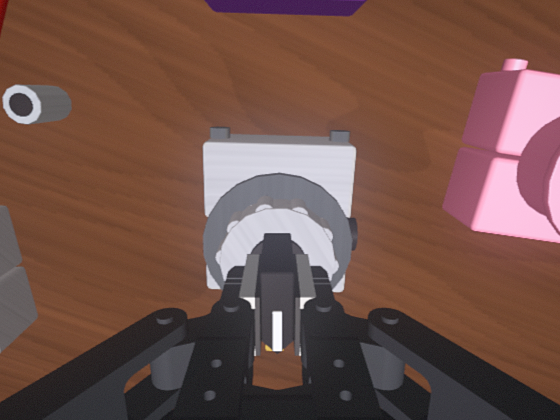

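The knob is now square with the block, with the fin just showing behind the nose at about (270,348). I release and rise straight up.

Request:
step_arm:
  series:
    - [[0, 0, 0, 0], [0, 0, 0, 0], [0, 0, 0, 0], [0, 0, 0, 0], [0, 0, 0, 0], [0, 0, 0, 0]]
  fingers: 1

```text
t: 6.43
tcp_pos: [0.4862, 0.2154, 0.1082]
tcp_rot: [0.609, -3.082, -0.0]
wrist_force: [-0.2, -0.1, 0.0]
opening: 0.0823
grip_force: 0.0
```

Request:
step_arm:
  series:
    - [[0, 0, -0.02, 0], [0, 0, -0.05, 0], [0, 0, -0.08, 0], [0, 0, -0.1, 0], [0, 0, -0.1, 0]]

```text
t: 6.85
tcp_pos: [0.4881, 0.2161, 0.2131]
tcp_rot: [-0.608, 3.075, 0.003]
wrist_force: [0.6, -1.0, 0.9]
opening: 0.0856
grip_force: 0.0
```

```bash
python3 n.py
python3 - <<'E'
from h import *
import pickle
p=camera_params('wrist');im=camera('wrist')
pickle.dump(p,open('p4.pkl','wb'));cv2.imwrite('pics/w4.png',im[:,:,::-1])
cv2.imwrite('pics/w4c.png',cv2.resize(im[150:270,207:347,::-1],None,fx=5,fy=5,interpolation=cv2.INTER_CUBIC))
# predicted dot location before (w2 pixel) 
q=pickle.load(open('p2.pkl','rb'));X=ray('wrist',(260,303),.099,q);u=proj('wrist',X,p);print('old dot in crop',X,(u-[207,150])*5)
E
```

```text
6.85 [0.48809658 0.21612914 0.21310281] yaw -157.639622704267 j [ 0.42  0.14 -0.07  1.36  0.    0.03] to [ 0.00765468  0.00204926 -0.03695184]
old dot in crop [0.50007299 0.23261935 0.099     ] [421.78246923 351.16073743]
```

View pics/w4c.png

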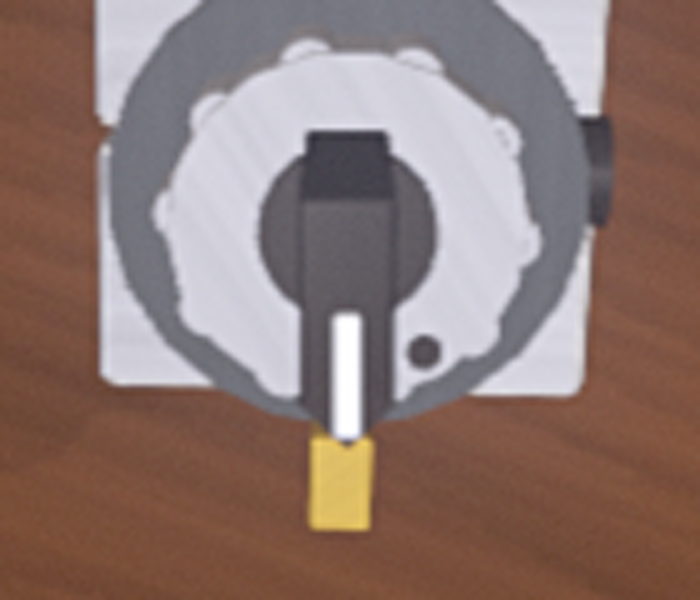

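The nose is at crop (347,440), directly over the brass fin (342,485). The ring dot at (424,352) is where its earlier position projects, (422,351). The knob is on the index, the ring has not moved, and the gripper is clear.

```bash
python3 -c "
from cell import bot;print(bot.close_job())"
```

```text
the job is handed in; nothing more can be done
None
```

I turned the inner knob about 50° clockwise until its nose lined up with the brass index, left the outer ring at its setting, let go, and handed the job in at about 7 s; the hand-in gave no verdict back.

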